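# Lay the two special-offer soup cartons face up on the stall mat

## Task

The green and the orange soup mix are today's specials on this fair stall: tip each of those two cartons over onto its back, with a push of the fingertips high on its printed front, so that it lies face up wholly inside the white outline at whose far end it stands. Do not pick the cartons up. Leave the blue carton standing where it is, and leave the ticket holders, the shaker and the cups where they are.

Things in the scene. Friction and masses are not known exactly. Their poses are not given: they have to be found in the camera images.
- green_carton: White carton, green band and top, 40 (x) x 90 (y) x 130 mm (z), 0.17 to 0.35 kg, standing. Origin: centre of underside. +x points out of the printed front (green plate picture), at the start away from the robot. Pushed on the front near the top, towards its back, it tips about its back bottom edge and falls by itself past a lean of 17 degrees; pushed low it may slide instead.
- orange_carton: White carton, orange band and top, 40 (x) x 90 (y) x 130 mm (z), 0.17 to 0.35 kg, standing. Origin: centre of underside. +x points out of the printed front (orange plate picture), at the start away from the robot. Pushed on the front near the top, towards its back, it tips about its back bottom edge and falls by itself past a lean of 17 degrees; pushed low it may slide instead.
- blue_carton: White carton, blue band and top, 40 (x) x 90 (y) x 130 mm (z), 0.17 to 0.35 kg, standing. Origin: centre of underside. +x points out of the printed front (blue plate picture), at the start away from the robot. To be left standing.
- green_foot_l (a point): bottom corner of the green carton's back face, on its own +y side (own x -20, y +45, z 0 mm)
- green_foot_r (a point): bottom corner of the green carton's back face, on its own -y side (own x -20, y -45, z 0 mm)
- green_top_l (a point): top corner of the green carton's back face, on its own +y side (own x -20, y +45, z 130 mm)
- green_top_r (a point): top corner of the green carton's back face, on its own -y side (own x -20, y -45, z 130 mm)
- orange_foot_l (a point): bottom corner of the orange carton's back face, on its own +y side (own x -20, y +45, z 0 mm)
- orange_foot_r (a point): bottom corner of the orange carton's back face, on its own -y side (own x -20, y -45, z 0 mm)
- orange_top_l (a point): top corner of the orange carton's back face, on its own +y side (own x -20, y +45, z 130 mm)
- orange_top_r (a point): top corner of the orange carton's back face, on its own -y side (own x -20, y -45, z 130 mm)
- mat: Dark blue mat fixed to the table, 300 (x) x 500 (y) x 3 mm, origin at the centre of its underside; +x points to the customers, away from the robot. Printed on it side by side are three white outlines, with a carton standing over the customer end of each: the carton's back bottom edge is 12 to 30 mm inside that end.
- outline_left (a point): Centre, on the mat's top face, of the left printed white outline (mat y +155 mm): a rectangle 180 mm along the mat's x by 136 mm along its y inside its 4 mm wide line; axes as the mat's
- outline_middle (a point): Centre, on the mat's top face, of the middle printed white outline (mat y 0 mm): a rectangle 180 mm along the mat's x by 136 mm along its y inside its 4 mm wide line; axes as the mat's
- outline_right (a point): Centre, on the mat's top face, of the right printed white outline (mat y -155 mm): a rectangle 180 mm along the mat's x by 136 mm along its y inside its 4 mm wide line; axes as the mat's
- ticket_left: Loose price ticket holder on the mat, just beyond the robot-side end of the left outline: wooden foot 30 x 70 x 14 mm with a clear leaning plate and blank card, 68 mm tall overall; origin: centre of its underside. To be left alone.
- ticket_middle: Loose price ticket holder on the mat, just beyond the robot-side end of the middle outline: wooden foot 30 x 70 x 14 mm with a clear leaning plate and blank card, 68 mm tall overall; origin: centre of its underside. To be left alone.
- ticket_right: Loose price ticket holder on the mat, just beyond the robot-side end of the right outline: wooden foot 30 x 70 x 14 mm with a clear leaning plate and blank card, 68 mm tall overall; origin: centre of its underside. To be left alone.
- shaker: Loose steel spice shaker standing on the table beyond the mat's left (+y) edge, 52 mm across, 95 mm tall, small wire handle on its own +y side; origin: centre of its underside. To be left alone.
- cups: Loose stack of upturned paper tasting cups on the table beyond the mat's right (-y) edge, 66 mm across, 96 mm tall; origin: centre of its underside. To be left alone.

How it is judged:
By the outcome, as a careful person would: the job done as asked, in the order asked, and still so for the second after the job is handed in, with the robot touching nothing.
It also fails if it takes over 48 s, if anything falls off the work surface, if the arm or the gripper's body presses on something with over 40 N, if the wrist force passes 120 N, or if a joint passes its speed limit or range.

## Robot

A 6-joint arm with a two-finger parallel gripper is mounted at the origin on the work surface. World frame = base frame: x ahead of the robot, y to its left, z up, the work surface at z = 0. Lengths are in m, angles in rad, forces in N, time in s.
With the tool pointing down it reaches from about 0.375 to 0.9 m from the base axis. Payload 3.1 kg.
Tool frame: the origin (TCP) lies midway between the tips of the shut fingers; the grasp point (between the pads) lies 19 mm behind it (manip.hold_point_z is the distance from the TCP to the grasp point, in m); z points along the fingers, y is the direction in which the jaws open and shut (so a half turn about z gives the same grasp; the last joint's range is limited). The gripper opens to 85 mm and grips with 20 to 120 N. Pads are 22 mm wide; open, the fingers measure 114 mm over their backs; the gripper's body (76 mm by 85 mm) begins 54 mm behind the grasp point. The pads swing forward as they close: fully open they stand 13 mm farther back than shut.
Start: joints at [1.149, 0.527, 1.433, -0, 1.181, -0.178], TCP at [0.15, 0.607, 0.231] pointing down, gripper open.
Joint ranges: [-3.08, 3.08], [-0.75, 2.2], [0.22, 2.44], [-1.43, 4.57], [0, 2.65], [-2.85, 2.85]. Speed limits (rad/s): [2.79, 2.79, 3.14, 3.14, 3.14, 3.14].

## Interface

Orientations are given as a unit quaternion [x, y, z, w].
In Python, from station import manip gives the robot as it stands.
- The arm moves only by the tool drive_tool, never from a script. Its argument "motion" is one flat list of numbers, 7 for each row, row after row: the shift along the tool's x, y, z in mm, then the turn, a rotation vector about the tool's x, y, z in degrees, then the finger opening in mm, from 0 to 85.4. A call has 1 to 8 rows; each row is the pose to reach, as a shift and turn from the pose measured when the call began, along the tool's axes at that moment; what a row does not reach only later rows make up. A row lasts 1/8 s, in which the tool goes at most 62.5 mm and 10.7 degrees, less where a joint would pass 70% of its speed; a pose out of reach is approached as far as the arm can. A call with a gripper value outside its range is refused whole. The fingers move at their own pace and stop on an object; "force" is the grip in N (left out, the last holds). Time passes only in rows, so rows that repeat a pose let the fingers close. It gives the time, the measured TCP pose, the force and the opening at its end, in the units of the state.
- manip.sense(): the state, without advancing time (a new reading comes with each control period).
- manip.snapshot(name): name is "side" or "top" or "wrist"; returns a dict with "color" (480x640x3 uint8, red, green, blue), "fx", "fy", "cx", "cy" (pixels), "view" (4x4, takes a point from world to camera coordinates). Camera axes: x right, y up, looking along -z (the intrinsics and any distortion apply to the point x, -y, -z); pixel columns grow to the right and rows downward; lengths in m; the calibration is good to about 2 mm. A picture is of the moment at which its call begins. There is no depth.
- manip.sign_off(): hands the job in, once; it reports no verdict.
The state is a dict: "t": time; "q": joint angles; "qd": joint speeds; "tau": joint torques, N m; "tcp_pos": TCP position; "tool_rot": TCP orientation; "force": force on the tool from outside, world axes, zero at the start; "ft_torque": the same for the moment, N m; "finger_gap": opening from 0.0 (shut) to 1.0 (fully open).
Only numpy, scipy, OpenCV 4.12 (cv2) and the standard library are available. Lean on these libraries where they do the work, as an engineer would, in place of code of your own. Each camera call takes 0.05 s, during which the arm holds its last target.

## Working session

There is one attempt and no reset: what is moved stays moved. The work goes in short steps, Python scripts to look and compute and a tool call to move; the robot and the scene stay as the last step left them, time stands still between calls to the robot, and variables do not carry over. Pictures are saved under pics/ and viewed, and the job is handed in when it is done.

Besides the shell and the picture viewer there is one more tool, called after "Call:" as name(argument=value, ...), one argument or row to a line, values as JSON. drive_tool: Moves the arm, as the interface text tells. Its arguments: {"type":"object","properties":{"motion":{"type":"array","items":{"type":"number"}},"force":{"type":"number"}},"required":["motion"]}

```bash
mkdir -p pics; ls; python3 - <<'E'
from station import manip
import cv2
print(manip.sense())
for n in ["side","top","wrist"]:
    s=manip.snapshot(n); cv2.imwrite(f"pics/{n}0.png",s["color"][:,:,::-1]); print(n,{k:v for k,v in s.items() if k!="color"})
E
```

```text
pics
{'t': 0.0, 'q': array([ 1.14951215e+00,  5.28473927e-01,  1.43391002e+00,  2.18159614e-05,
        1.18138862e+00, -1.78499370e-01]), 'qd': array([-0.00103674,  0.00045975,  0.00058119, -0.00065144, -0.0003246 ,
        0.0009164 ]), 'tau': array([ 7.23050307e-04, -4.42343330e+01, -1.78036165e+01, -4.00362001e-05,
        8.22141417e-03, -5.28666604e-06]), 'tcp_pos': array([0.14992164, 0.60601456, 0.23032639]), 'tool_rot': array([ 1.21098531e-01,  9.92639893e-01, -1.03833103e-03, -3.31628351e-04]), 'force': array([-0.06945354,  0.37529935, -0.37830081]), 'ft_torque': array([-0.0030737 ,  0.02514008,  0.05538878]), 'finger_gap': 1.0004226741207418}
side {'fx': 453.2480750495101, 'fy': 453.2480750495101, 'cx': 315.9398688980919, 'cy': 245.46618253793332, 'view': array([[ 0.97651263, -0.21490871, -0.0154055 , -0.48802022],
       [ 0.16782904,  0.71385266,  0.67988808, -0.16255928],
       [-0.13511661, -0.66650478,  0.73315406, -0.9831777 ],
       [ 0.        ,  0.        ,  0.        ,  1.        ]])}
top {'fx': 541.014775332972, 'fy': 541.014775332972, 'cx': 318.1576707397529, 'cy': 236.39945518344751, 'view': array([[-0.00304003, -0.99997717, -0.00603449,  0.02013865],
       [ 0.98321115, -0.00408993,  0.18242564, -0.51996823],
       [-0.18244616, -0.0053786 ,  0.98320113, -1.10413726],
       [ 0.        ,  0.        ,  0.        ,  1.        ]])}
wrist {'fx': 408.5164093428651, 'fy': 408.5164093428651, 'cx': 315.58647238094386, 'cy': 239.6832064418203, 'view': array([[ 2.41058354e-01,  9.70510555e-01, -3.65522382e-04,
        -6.25116787e-01],
       [-9.21831747e-01,  2.28849548e-01, -3.12816423e-01,
         3.91583551e-02],
       [-3.03507991e-01,  7.57439621e-02,  9.49813535e-01,
        -3.79854612e-01],
       [ 0.00000000e+00,  0.00000000e+00,  0.00000000e+00,
         1.00000000e+00]])}
```

View pics/side0.png

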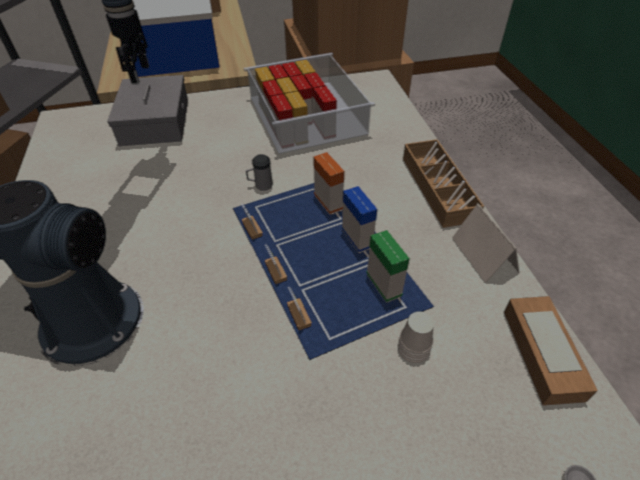

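View pics/top0.png

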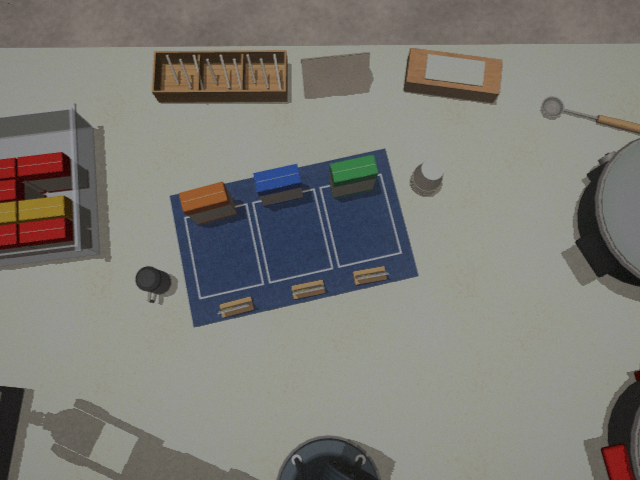

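View pics/wrist0.png

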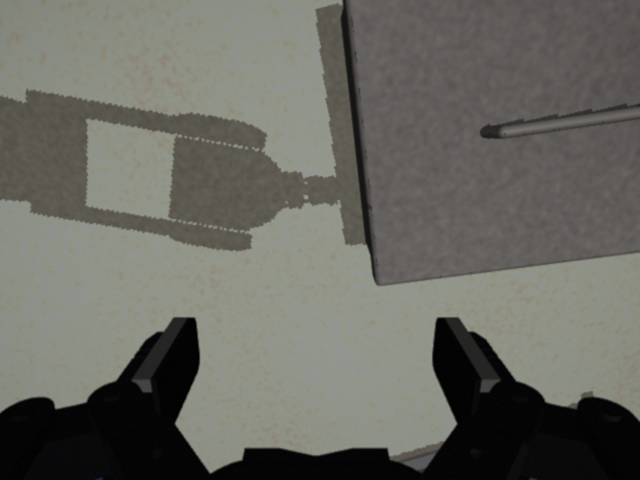

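The top view shows the mat at x~170–415, y~150–325. The orange carton is at (205,197), blue at (278,180) and green at (354,172). The cups are at (427,180) and the shaker at (152,280). The printed fronts face away from the robot.

```bash
python3 - <<'E'
import cv2,numpy as np
im=cv2.imread("pics/top0.png")[135:335,130:450]
cv2.imwrite("pics/topz.png",cv2.resize(im,None,fx=2.5,fy=2.5,interpolation=cv2.INTER_CUBIC))
im=cv2.imread("pics/side0.png")[140:360,225:445]
cv2.imwrite("pics/sidez.png",cv2.resize(im,None,fx=2.7,fy=2.7,interpolation=cv2.INTER_CUBIC))
E
```

```text
(no output)
```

View pics/topz.png

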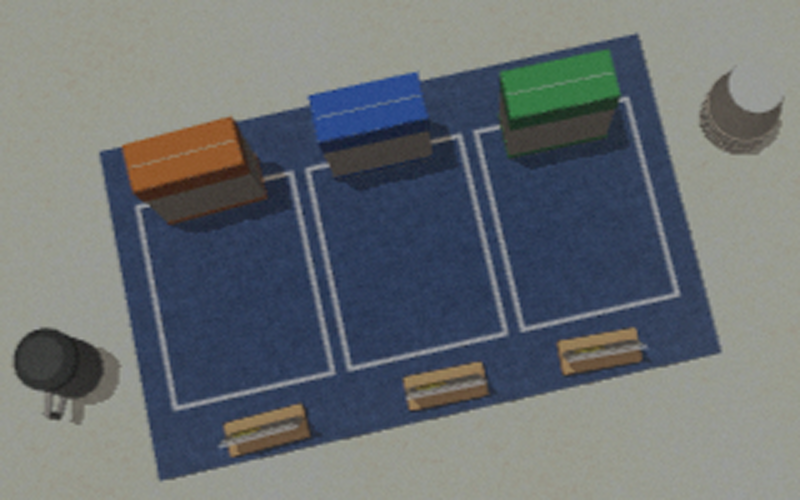

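View pics/sidez.png

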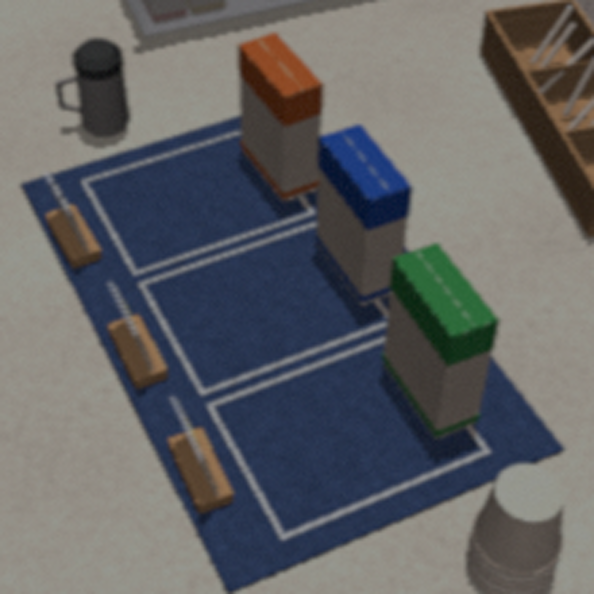

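```bash
cat > h.py <<'E'
import numpy as np,cv2
def cen(s): V=s["view"]; return -V[:3,:3].T@V[:3,3]
def ray(s,uv,z):
    V=s["view"];c=cen(s);out=[]
    for u,v in np.atleast_2d(uv):
        d=V[:3,:3].T@np.array([(u-s["cx"])/s["fx"],-(v-s["cy"])/s["fy"],-1]); out.append(c+d*(z-c[2])/d[2])
    return np.array(out)
def proj(s,P):
    V=s["view"];p=np.atleast_2d(P)@V[:3,:3].T+V[:3,3]
    return np.c_[s["cx"]+s["fx"]*p[:,0]/-p[:,2],s["cy"]-s["fy"]*p[:,1]/-p[:,2]]
def hsv(s): return cv2.cvtColor(s["color"],cv2.COLOR_RGB2HSV)
E
python3 - <<'E'
from station import manip
from h import *
s=manip.snapshot("top"); H=hsv(s); print(cen(s))
# mat
m=((H[...,0]>100)&(H[...,0]<125)&(H[...,1]>80)).astype(np.uint8)
m[:130]=0;m[340:]=0;m[:,:150]=0;m[:,430:]=0
m=cv2.morphologyEx(m,cv2.MORPH_OPEN,np.ones((3,3)))
cs,_=cv2.findContours(m,0,1);allp=np.vstack([c for c in cs if cv2.contourArea(c)>50])
W=ray(s,allp[:,0],.003)[:,:2]
r=cv2.minAreaRect((W*1000).astype(np.float32)); print("mat",r)
for n,a,b in(("orange",3,20),("blue",105,122),("green",45,80)):
    mm=((H[...,0]>=a)&(H[...,0]<=b)&(H[...,1]>120)).astype(np.uint8)
    mm[:145]=0;mm[230:]=0;mm[:,:160]=0;mm[:,390:]=0
    v=H[...,2][mm>0]
    print(n,mm.sum(),np.histogram(v,10))
E
```

```text
[0.30985418 0.01207285 1.18056607]
mat ((537.495361328125, 78.16630554199219), (308.4309387207031, 497.1493225097656), 12.607519149780273)
orange 1088 (array([ 65, 135,  15,  16,  13,   9,  19,  18,  30, 768]), array([ 50. ,  60.2,  70.4,  80.6,  90.8, 101. , 111.2, 121.4, 131.6,
       141.8, 152. ]))
blue 2497 (array([171,  57,  26, 657, 753,  27,  19,  21,  42, 724]), array([ 49. ,  58.7,  68.4,  78.1,  87.8,  97.5, 107.2, 116.9, 126.6,
       136.3, 146. ]))
green 820 (array([ 13,   3,   2,   7,   6,   7,  19,  24,  72, 667]), array([ 43. ,  51.5,  60. ,  68.5,  77. ,  85.5,  94. , 102.5, 111. ,
       119.5, 128. ]))
```

```bash
cat > meas.py <<'E'
from station import manip
from h import *
s=manip.snapshot("top"); H=hsv(s)
hb=(H[...,0]>100)&(H[...,0]<125)&(H[...,1]>80)
m=(hb&(H[...,2]<115)).astype(np.uint8)
m[:130]=0;m[340:]=0;m[:,:150]=0;m[:,430:]=0
m=cv2.morphologyEx(m,cv2.MORPH_OPEN,np.ones((3,3)))
n,l,st,_=cv2.connectedComponentsWithStats(m)
cs,_=cv2.findContours(m,0,1);allp=np.vstack([c for c in cs if cv2.contourArea(c)>50])
# drop the pixels around blue lid (elevated)
hl=cv2.convexHull(allp)
ap=cv2.approxPolyDP(hl,4,True)[:,0]; print("hull",ap.tolist()); print(ray(s,ap,.003).round(4)[:,:2].tolist())
for n,a,b,t in(("orange",3,20,110),("blue",105,122,118),("green",45,80,98)):
    mm=((H[...,0]>=a)&(H[...,0]<=b)&(H[...,1]>110)&(H[...,2]>t)).astype(np.uint8)
    mm[:145]=0;mm[230:]=0;mm[:,:160]=0;mm[:,390:]=0
    mm=cv2.morphologyEx(mm,cv2.MORPH_CLOSE,np.ones((5,5)))
    cs,_=cv2.findContours(mm,0,1);c=max(cs,key=cv2.contourArea)
    W=ray(s,c[:,0],.133)[:,:2]*1000
    M=cv2.moments(mm,True); ctr=ray(s,[[M['m10']/M['m00'],M['m01']/M['m00']]],.133)
    print(n,cv2.minAreaRect(W.astype(np.float32)),"centroid",ctr.round(4))
# tall things: tops
E
python3 meas.py
```

```text
hull [[384, 149], [416, 275], [194, 325], [172, 195]]
[[0.7305, -0.1323], [0.4418, -0.1948], [0.3356, 0.2862], [0.6244, 0.347]]
orange ((587.0211791992188, 248.85494995117188), (39.9489631652832, 90.01944732666016), 15.015425682067871) centroid [[0.5869 0.249  0.133 ]]
blue ((625.2521362304688, 101.04800415039062), (39.44122314453125, 89.56340789794922), 12.511999130249023) centroid [[0.6254 0.1011 0.133 ]]
green ((644.1039428710938, -54.15694046020508), (39.90493392944336, 90.06689453125), 11.970255851745605) centroid [[ 0.6443 -0.0542  0.133 ]]
```

```bash
cat > go.py <<'E'
import sys,numpy as np
from scipy.spatial.transform import Rotation as R
from station import manip
x,y,z,yaw=map(float,sys.argv[1:5]); s=manip.sense()
r=R.from_quat(s["tool_rot"]); c,k=np.cos(np.radians(yaw)),np.sin(np.radians(yaw))
t=R.from_matrix(np.array([[c,k,0],[k,-c,0],[0,0,-1]]))
print("t",s["t"],"tcp",s["tcp_pos"].round(4),"F",s["force"].round(1))
print("shift",(r.inv().apply(np.array([x,y,z])-s["tcp_pos"])*1000).round(1),"turn",np.degrees((r.inv()*t).as_rotvec()).round(1))
E
python3 go.py .704 -.041 .25 192
```

```text
t 0.25 tcp [0.1501 0.6064 0.2308] F [0.5 0.5 0.1]
shift [-693.3 -495.2  -18.8] turn [ -0.1  -0.  -25.9]
```

Call:
drive_tool(
  motion=[-693, -495, -20, 0, 0, -26, 45, -693, -495, -20, 0, 0, -26, 45, -693, -495, -20, 0, 0, -26, 45, -693, -495, -20, 0, 0, -26, 45, -693, -495, -20, 0, 0, -26, 45, -693, -495, -20, 0, 0, -26, 45, -693, -495, -20, 0, 0, -26, 45, -693, -495, -20, 0, 0, -26, 45],
)

```text
t: 1.25
tcp_pos: [0.4727, 0.2295, 0.2431]
tool_rot: [-0.105, 0.994, -0.0, 0.0]
force: [0.4, 0.1, -0.4]
finger_gap: 0.524
```

```bash
python3 go.py .704 -.041 .25 192
```

```text
t 1.25 tcp [0.4727 0.2295 0.2431] F [ 0.4  0.1 -0.4]
shift [-169.6 -313.    -6.7] turn [-0.  -0.   0.1]
```

Call:
drive_tool(
  motion=[-170, -313, -7, 0, 0, 0, 45, -170, -313, -7, 0, 0, 0, 45, -170, -313, -7, 0, 0, 0, 45, -170, -313, -7, 0, 0, 0, 45, -170, -313, -7, 0, 0, 0, 45, -170, -313, -7, 0, 0, 0, 45, -170, -313, -7, 0, 0, 0, 45, -170, -313, -7, 0, 0, 0, 45],
)

```text
t: 2.25
tcp_pos: [0.7035, -0.0404, 0.2496]
tool_rot: [-0.105, 0.994, 0.0, -0.001]
force: [-0.7, 0.3, -0.0]
finger_gap: 0.537
```

```bash
python3 go.py .704 -.041 .115 192; python3 - <<'E'
from station import manip
import cv2
for n in ["side","wrist"]:
    s=manip.snapshot(n); cv2.imwrite(f"pics/{n}1.png",s["color"][:,:,::-1])
print(manip.sense()["finger_gap"])
E
```

```text
t 2.25 tcp [ 0.7035 -0.0404  0.2496] F [-0.7  0.3 -0. ]
shift [ -0.6  -0.7 134.6] turn [ 0.  -0.1  0.1]
0.524837545950708
```

View pics/wrist1.png

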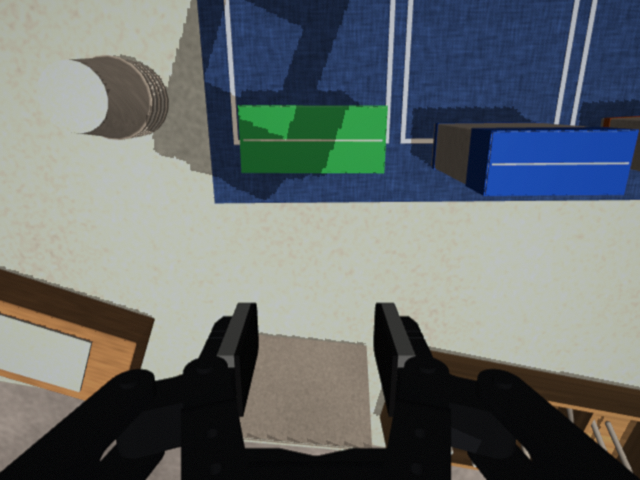

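View pics/side1.png

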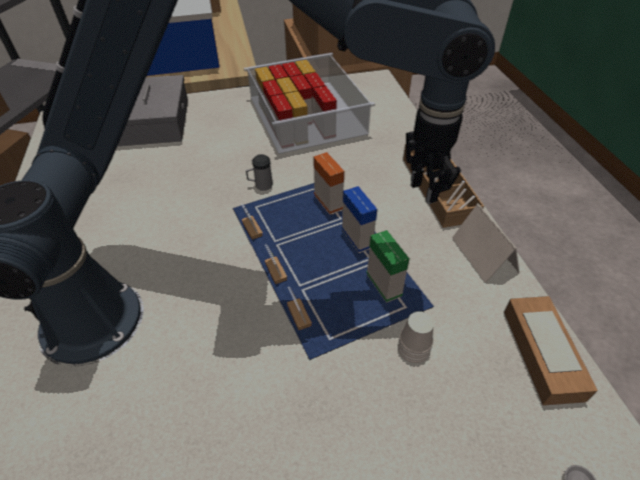

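The wrist view shows the fingers (columns 250 and 385) centred on the green lid (240–386) and clear beyond its front. I'll descend next.

Call:
drive_tool(
  motion=[0, 0, 50, 0, 0, 0, 45, 0, 0, 90, 0, 0, 0, 45, 0, 0, 120, 0, 0, 0, 45, 0, 0, 137, 0, 0, 0, 45, 0, 0, 140, 0, 0, 0, 45, 10, 0, 140, 0, 0, 0, 45, 18, 0, 140, 0, 0, 0, 45, 22, 0, 140, 0, 0, 0, 45],
)

```text
t: 3.35
tcp_pos: [0.6813, -0.0444, 0.1113]
tool_rot: [-0.106, 0.994, -0.0, -0.0]
force: [-0.5, -0.1, -0.1]
finger_gap: 0.529
```

```bash
python3 go.py .644 -.054 .110 192; python3 - <<'E'
from station import manip
import cv2
for n in ["side","wrist"]:
    s=manip.snapshot(n); cv2.imwrite(f"pics/{n}2.png",s["color"][:,:,::-1])
E
```

```text
t 3.35 tcp [ 0.6813 -0.0444  0.1113] F [-0.5 -0.1 -0.1]
shift [38.5 -1.5  1.3] turn [-0.  -0.   0.1]
```

View pics/wrist2.png

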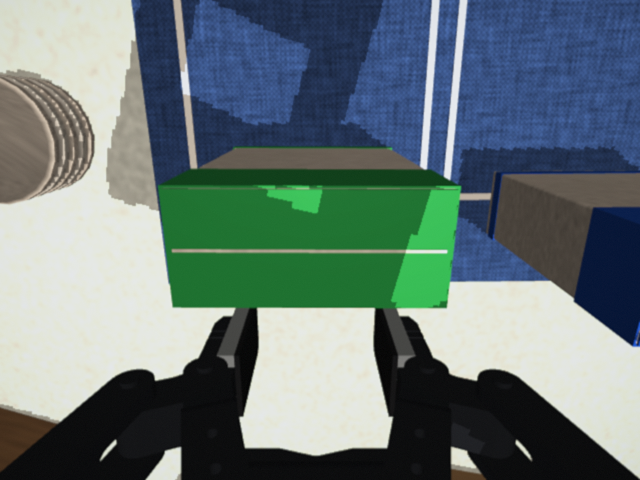

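Fingers are square to the front face with a gap of about 7 mm. Now I'll push slowly.

Call:
drive_tool(
  motion=[5, 0, 0, 0, 0, 0, 45, 9, 0, 0, 0, 0, 0, 45, 13, 0, 0, 0, 0, 0, 45, 17, 0, 0, 0, 0, 0, 45, 21, 0, 0, 0, 0, 0, 45, 25, 0, 0, 0, 0, 0, 45],
)

```text
t: 4.2
tcp_pos: [0.6566, -0.0497, 0.1109]
tool_rot: [-0.106, 0.994, 0.0, -0.0]
force: [0.8, -0.1, 0.7]
finger_gap: 0.526
```

```bash
python3 go.py .644 -.054 .110 192; python3 - <<'E'
from station import manip
import cv2
for n in ["side","wrist"]:
    s=manip.snapshot(n); cv2.imwrite(f"pics/{n}3.png",s["color"][:,:,::-1])
E
```

```text
t 4.2 tcp [ 0.6566 -0.0497  0.1109] F [ 0.8 -0.1  0.7]
shift [13.2 -1.6  0.9] turn [ 0.  -0.   0.1]
```

View pics/side3.png

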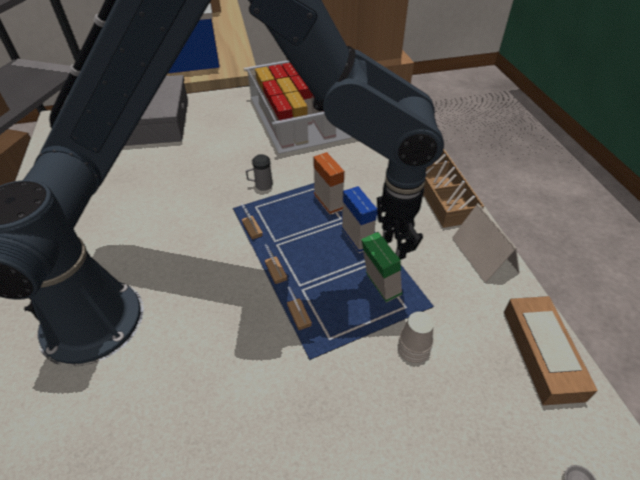

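View pics/wrist3.png

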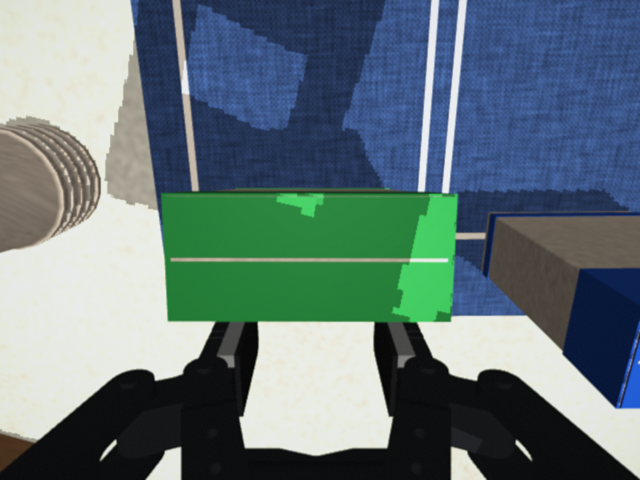

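The side view shows the green carton leaning squarely at its foot, so it is tipping and not sliding. I'll carry on past the tip point.

Call:
drive_tool(
  motion=[4, 0, 0, 0, 0, 0, 45, 8, 0, 0, 0, 0, 0, 45, 12, 0, 0, 0, 0, 0, 45, 16, 0, 0, 0, 0, 0, 45, 20, 0, 0, 0, 0, 0, 45, 24, 0, 0, 0, 0, 0, 45, 27, 0, 0, 0, 0, 0, 45, 27, 0, 0, 0, 0, 0, 45],
)

```text
t: 5.3
tcp_pos: [0.6296, -0.0554, 0.1109]
tool_rot: [-0.106, 0.994, 0.0, -0.001]
force: [0.5, 0.5, -0.1]
finger_gap: 0.523
```

```bash
python3 go.py .644 -.054 .110 192; python3 - <<'E'
from station import manip
import cv2
for n in ["side","wrist"]:
    s=manip.snapshot(n); cv2.imwrite(f"pics/{n}4.png",s["color"][:,:,::-1])
E
```

```text
t 5.3 tcp [ 0.6296 -0.0554  0.1109] F [ 0.5  0.5 -0.1]
shift [-14.4  -1.7   0.8] turn [ 0.  -0.1  0.1]
```

View pics/side4.png

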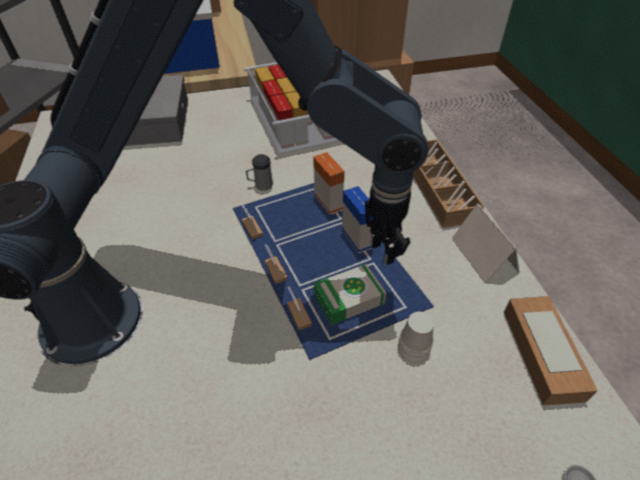

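View pics/wrist4.png

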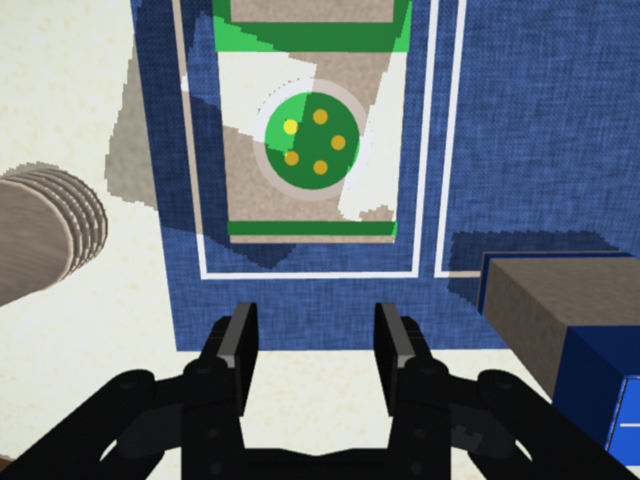

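Green lies face up. The wrist view shows both sides and the customer end inside the white line, and I'll check the robot end once the arm is out of the way. Next I'll rise and go to orange.

Call:
drive_tool(
  motion=[-8, 0, -40, 0, 0, 0, 45, -10, 0, -90, 0, 0, 0, 45, -10, 0, -140, 0, 0, 0, 45, -10, 0, -140, 0, 0, 0, 45],
)

```text
t: 5.9
tcp_pos: [0.6431, -0.0539, 0.2563]
tool_rot: [-0.106, 0.994, -0.002, 0.005]
force: [0.0, 0.3, -1.1]
finger_gap: 0.533
```

```bash
python3 go.py .645 .2645 .25 195
```

```text
t 5.9 tcp [ 0.6431 -0.0539  0.2563] F [ 0.   0.3 -1.1]
shift [-68.7 310.9   5.4] turn [-0.3  0.5 -2.9]
```

Call:
drive_tool(
  motion=[-69, 311, 5, -0.3, 0.5, -3, 45, -69, 311, 5, -0.3, 0.5, -3, 45, -69, 311, 5, -0.3, 0.5, -3, 45, -69, 311, 5, -0.3, 0.5, -3, 45, -69, 311, 5, -0.3, 0.5, -3, 45, -69, 311, 5, -0.3, 0.5, -3, 45, -69, 311, 5, -0.3, 0.5, -3, 45, -69, 311, 5, -0.3, 0.5, -3, 45],
)

```text
t: 6.9
tcp_pos: [0.6453, 0.2628, 0.25]
tool_rot: [-0.131, 0.991, -0.0, -0.001]
force: [0.0, 0.2, 0.5]
finger_gap: 0.528
```

```bash
python3 go.py .640 .263 .11 195; python3 - <<'E'
from station import manip
import cv2
for n in ["top","wrist"]:
    s=manip.snapshot(n); cv2.imwrite(f"pics/{n}5.png",s["color"][:,:,::-1])
E
```

```text
t 6.9 tcp [0.6453 0.2628 0.25  ] F [0.  0.2 0.5]
shift [  4.9   1.6 140. ] turn [-0.  -0.1  0. ]
```

View pics/top5.png

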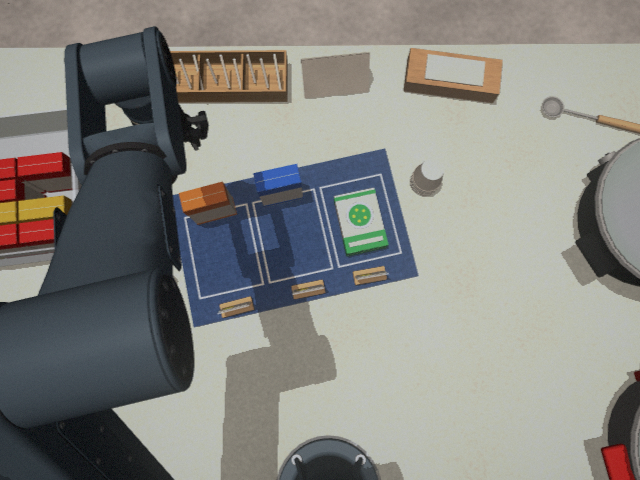

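View pics/wrist5.png

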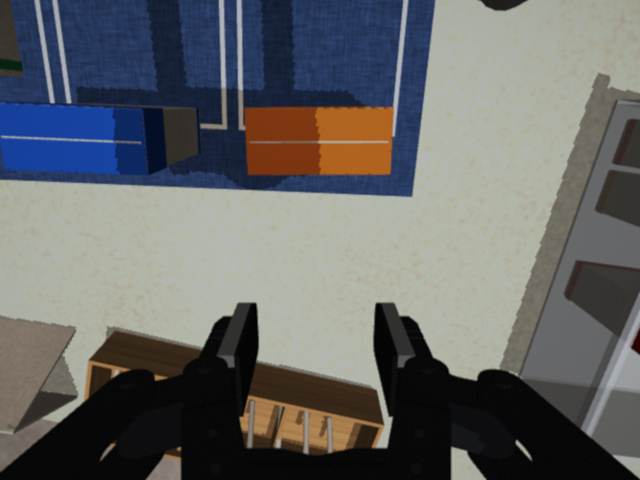

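The top view shows green inside its outline. The wrist view has the fingers centred on the orange lid (246–392) and square to it.

Call:
drive_tool(
  motion=[0, 1, 50, 0, 0, 0, 45, 0, 1, 90, 0, 0, 0, 45, 0, 1, 120, 0, 0, 0, 45, 0, 1, 137, 0, 0, 0, 45, 0, 1, 140, 0, 0, 0, 45, 10, 1, 140, 0, 0, 0, 45, 18, 1, 140, 0, 0, 0, 45, 22, 1, 140, 0, 0, 0, 45],
)

```text
t: 8.0
tcp_pos: [0.6236, 0.258, 0.1116]
tool_rot: [-0.131, 0.991, -0.0, 0.0]
force: [-0.4, 0.1, -0.2]
finger_gap: 0.525
```

Call:
drive_tool(
  motion=[5, 0, 0, 0, 0, 0, 45, 9, 0, 0, 0, 0, 0, 45, 13, 0, 0, 0, 0, 0, 45, 17, 0, 0, 0, 0, 0, 45, 21, 0, 0, 0, 0, 0, 45, 25, 0, 0, 0, 0, 0, 45],
)

```text
t: 8.75
tcp_pos: [0.5991, 0.2514, 0.1114]
tool_rot: [-0.131, 0.991, -0.0, 0.0]
force: [-0.3, 0.7, -0.4]
finger_gap: 0.526
```

```bash
python3 go.py .587 .249 .110 195; python3 - <<'E'
from station import manip
import cv2
for n in ["side","wrist"]:
    s=manip.snapshot(n); cv2.imwrite(f"pics/{n}6.png",s["color"][:,:,::-1])
E
```

```text
t 8.75 tcp [0.5991 0.2514 0.1114] F [-0.3  0.7 -0.4]
shift [12.3  0.8  1.4] turn [-0.  0.  0.]
```

View pics/side6.png

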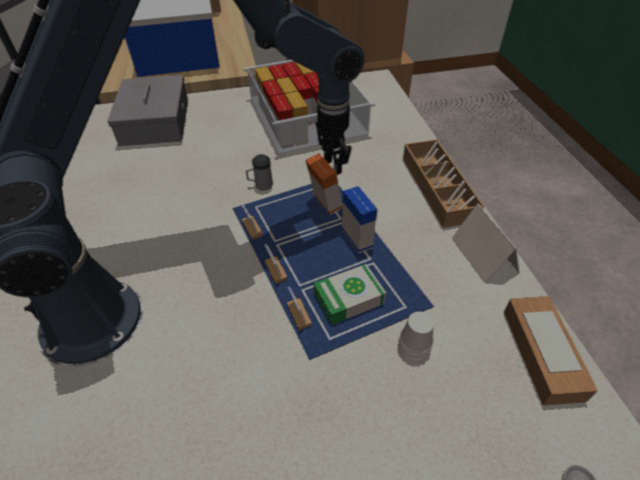

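View pics/wrist6.png

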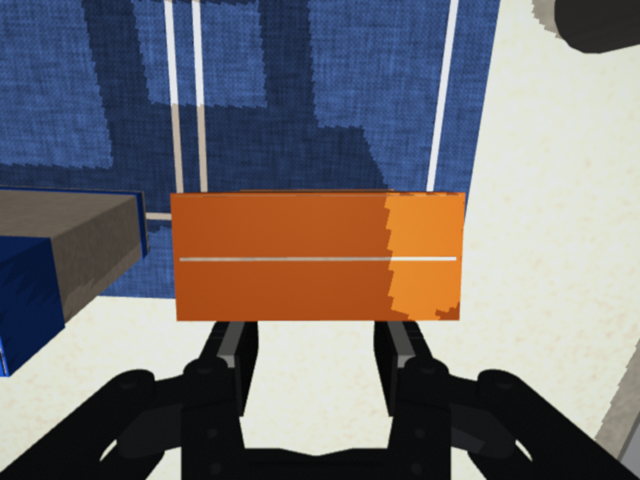

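The orange carton is leaning squarely at its foot. I'll continue the push.

Call:
drive_tool(
  motion=[4, 0, 0, 0, 0, 0, 45, 8, 0, 0, 0, 0, 0, 45, 12, 0, 0, 0, 0, 0, 45, 16, 0, 0, 0, 0, 0, 45, 20, 0, 0, 0, 0, 0, 45, 24, 0, 0, 0, 0, 0, 45, 27, 0, 0, 0, 0, 0, 45, 27, 0, 0, 0, 0, 0, 45],
)

```text
t: 9.85
tcp_pos: [0.5723, 0.2443, 0.1114]
tool_rot: [-0.131, 0.991, -0.0, -0.0]
force: [-0.5, -0.4, 0.2]
finger_gap: 0.529
```

```bash
python3 - <<'E'
from station import manip
import cv2
for n in ["wrist"]:
    s=manip.snapshot(n); cv2.imwrite(f"pics/{n}7.png",s["color"][:,:,::-1])
E
```

```text
(no output)
```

View pics/wrist7.png

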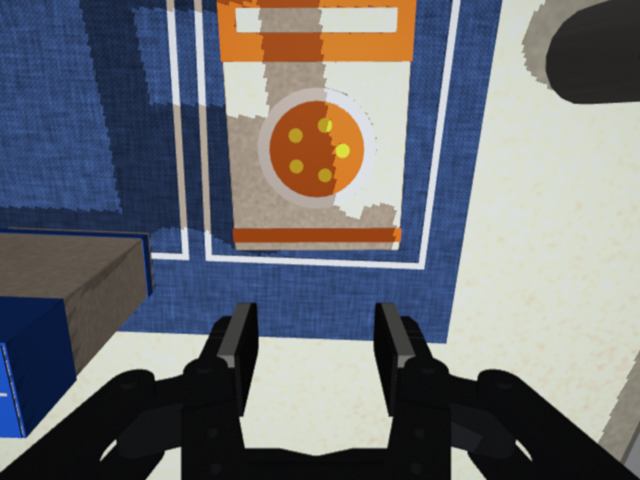

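Orange has fallen face up. I'll rise and clear the view to verify.

Call:
drive_tool(
  motion=[-8, 0, -40, 0, 0, 0, 45, -10, 0, -90, 0, 0, 0, 45, -10, 0, -140, 0, 0, 0, 45, -10, 0, -140, 0, 0, 0, 45],
)

```text
t: 10.4
tcp_pos: [0.5855, 0.2478, 0.2568]
tool_rot: [-0.131, 0.991, 0.0, 0.006]
force: [1.0, 0.4, -0.8]
finger_gap: 0.528
```

```bash
python3 go.py .15 .60 .26 195
```

```text
t 10.4 tcp [0.5855 0.2478 0.2568] F [ 1.   0.4 -0.8]
shift [329.3 453.   -7.1] turn [-0.   0.6  0. ]
```

Call:
drive_tool(
  motion=[329, 453, -7, 0, 0.6, 0, 45, 329, 453, -7, 0, 0.6, 0, 45, 329, 453, -7, 0, 0.6, 0, 45, 329, 453, -7, 0, 0.6, 0, 45, 329, 453, -7, 0, 0.6, 0, 45, 329, 453, -7, 0, 0.6, 0, 45, 329, 453, -7, 0, 0.6, 0, 45, 329, 453, -7, 0, 0.6, 0, 45],
)

```text
t: 11.4
tcp_pos: [0.1933, 0.564, 0.258]
tool_rot: [-0.131, 0.991, -0.001, -0.0]
force: [-0.3, -0.5, 0.3]
finger_gap: 0.531
```

```bash
python3 go.py .15 .60 .26 195; python3 - <<'E'
from station import manip
from h import *
s=manip.snapshot("top"); im=np.ascontiguousarray(s["color"][:,:,::-1]); 
th=np.radians(12.4);c0=np.array([.533,.0765]);Rm=np.array([[np.cos(th),-np.sin(th)],[np.sin(th),np.cos(th)]])
cv2.imwrite("pics/top8.png",cv2.resize(im[135:335,130:450],None,fx=2.5,fy=2.5,interpolation=cv2.INTER_CUBIC))
s2=manip.snapshot("side");cv2.imwrite("pics/side8.png",cv2.resize(s2["color"][140:360,225:445,::-1],None,fx=2.7,fy=2.7,interpolation=cv2.INTER_CUBIC))
E
```

```text
t 11.4 tcp [0.1933 0.564  0.258 ] F [-0.3 -0.5  0.3]
shift [32.5 45.9 -2.1] turn [-0.1 -0.   0. ]
```

View pics/top8.png

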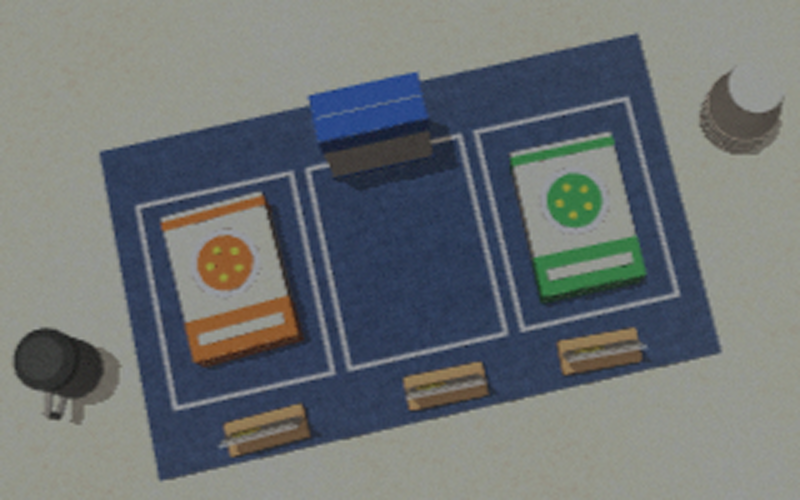

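View pics/side8.png

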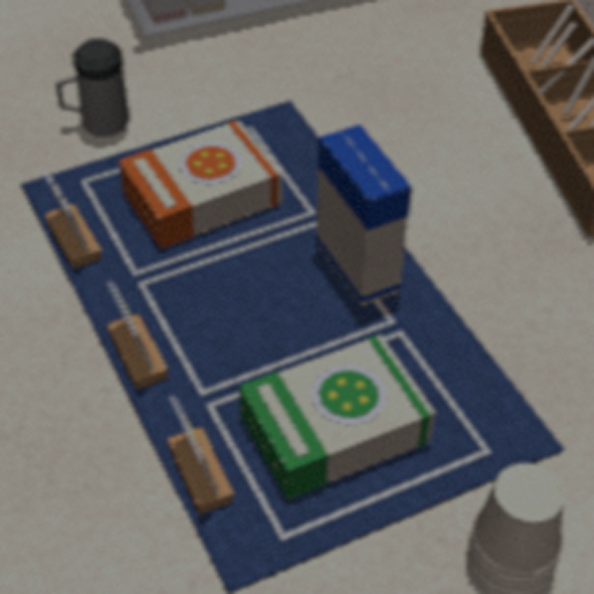

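Both cartons lie face up inside their outlines, and the other things look unmoved. I'll check the margins in numbers.

```bash
python3 - <<'E'
from station import manip
from h import *
s=manip.snapshot("top")
th=np.radians(12.4);c0=np.array([.533,.0765]);Rm=np.array([[np.cos(th),-np.sin(th)],[np.sin(th),np.cos(th)]])
def f(p,z): return (((ray(s,np.array(p)/2.5+[130,135],z)[:,:2]-c0)@Rm)*1000).round(0).tolist()
print("orange cust-end corners, z43",f([(162,218),(264,194)],.043),"robot-end bottom z3",f([(196,364),(300,340)],.003))
print("green",f([(511,153),(611,134)],.043),f([(544,302),(645,279)],.003))
print("lines orange",f([(137,206),(293,172),(333,374),(175,408)],.003))
print("lines green",f([(475,132),(629,99),(678,295),(522,330)],.003))
a=cv2.imread("pics/top0.png").astype(int);b=s["color"][:,:,::-1].astype(int)
d=np.abs(a-b).max(2)
for n,(x,y) in dict(blue=(278,170),tl=(237,307),tm=(308,290),tr=(370,275),shaker=(152,280),cups=(427,180)).items():
    print(n,int((d[y-14:y+14,x-20:x+20]>40).sum()))
E
python3 meas.py | grep blue
```

```text
orange cust-end corners, z43 [[64.0, 198.0], [66.0, 108.0]] robot-end bottom z3 [[-60.0, 200.0], [-60.0, 107.0]]
green [[55.0, -108.0], [52.0, -196.0]] [[-73.0, -109.0], [-73.0, -201.0]]
lines orange [[90.0, 225.0], [90.0, 83.0], [-95.0, 84.0], [-94.0, 224.0]]
lines green [[91.0, -84.0], [90.0, -226.0], [-93.0, -226.0], [-93.0, -85.0]]
blue 0
tl 0
tm 0
tr 0
shaker 0
cups 0
blue ((625.2521362304688, 101.04800415039062), (39.44122314453125, 89.56340789794922), 12.511999130249023) centroid [[0.6254 0.1011 0.133 ]]
```

All margins are at least 15 mm and nothing else has moved, so I'm handing in.

```bash
python3 -c "
from station import manip
s=manip.sense();print(s['t'],s['force']);print(manip.sign_off())"
```

```text
11.6 [-0.12919475 -0.58097068  0.20240342]
the job is handed in; nothing more can be done
None
```

I tipped the green carton and then the orange one onto their backs, pushing slowly with both fingertips high on the printed front, and handed the job in at about 11.6 s.

- **Position:** In the last top view both cartons lie face up wholly inside their outlines. The smallest gap to a line is about 17–20 mm, at the robot end of green.
- **Other things:** The blue carton measured exactly where it was at the start. The ticket holders, shaker and cups showed no change from the first picture.
- **Robot:** At hand-in the arm was clear of everything. The force readings I took, at the end of each move, stayed around 1 N.

No check failed or disagreed.

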